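# Unlock and start the tube shaker

### The arm

A 6-joint arm with a two-finger parallel gripper is mounted at the origin on the work surface. World frame = base frame: x ahead of the robot, y to its left, z up, the work surface at z = 0. Lengths are in m, angles in degrees, forces in N, time in s.
With the tool pointing down it reaches from about 0.325 to 0.85 m from the base axis. Payload 15.5 kg.
Tool frame: the origin (TCP) lies midway between the tips of the shut fingers; the grasp point (between the pads) lies 19 mm behind it; y points along the fingers, x is the direction in which the jaws open and shut, and the axes are right-handed (so a half turn about y gives the same grasp; the last joint's range is limited). The gripper opens to 91 mm and grips with 3 to 60 N. Pads are 32 mm wide; open, the fingers measure 118 mm over their backs; the gripper's body (76 mm by 178 mm) begins 60 mm behind the grasp point.
Start: joints at [-74.513, 28.281, 77.091, -0, 74.628, -5.472], TCP at [0.224, -0.584, 0.214] pointing down, gripper open.
Joint ranges: [-166.48, 166.48], [-47.26, 123.95], [12.59, 153.08], [-70.14, 250.14], [6.76, 159.57], [-176.63, 176.63]. Speed limits (degrees/s): [108.29, 108.29, 147.25, 172.46, 172.46, 172.46].

### API

Orientations are given as a 3x3 rotation matrix whose columns are the frame's x, y, z axes.
In Python, from bench import ctrl gives the robot as it stands. The module is installed in compiled form; this text tells all that it offers. Calls block until the motion is done:
- ctrl.goto(position, orientation): joint-space move of the TCP to a pose.
- ctrl.move_l(position, vel=0.15, ori=None, contact_N=None): straight line of the TCP; ori=None keeps the orientation; vel is the mean speed in m/s. With contact_N (N) it stops when the force on the tool has changed by that much, and returns True; else False.
- ctrl.movej(angles): joint-space move.
- ctrl.command_gripper(opening): opening from 0.0 (shut) to 1.0 (fully open); the grip force is fixed at half the most; returns when the fingers have stopped.
- ctrl.sleep(seconds).
- ctrl.ik(position, orientation): joint angles nearest the present ones, or None.
- ctrl.read_camera(name): name is "scene" or "top" or "wrist"; returns the picture (384x512x3 uint8, blue, green, red); there is no depth.
- ctrl.camera_params(name): a dict with "fx", "fy", "cx", "cy" (pixels), "pose" (4x4, takes a point from camera to world coordinates); the wrist camera has in their place "T_tool_cam" (4x4, takes a point from camera to tool coordinates, whose origin is the TCP and whose axes are the tool frame's). Camera axes: x right, y up, looking along -z (the intrinsics and any distortion apply to the point x, -y, -z); pixel columns grow to the right and rows downward; lengths in m; the calibration is good to about 2 mm. A picture is of the moment at which its call begins: read the wrist's pose just before it. camera_params takes no time and is no camera call.
A pose or a line that the arm cannot do raises ctrl.MotionError and nothing moves.
- ctrl.sign_off(): hands the job in, once; it reports no verdict.
Readings, each from a call of its own:
- ctrl.current_t(): time.
- ctrl.current_q(): joint angles.
- ctrl.current_dq(): joint speeds.
- ctrl.current_effort(): joint torques, N m.
- ctrl.current_tool_pos(): TCP position.
- ctrl.current_eef_rot(): TCP orientation.
- ctrl.current_contact_force(): force on the tool from outside, world axes, zero at the start.
- ctrl.current_wrist_torque(): the same for the moment, N m.
- ctrl.current_grip_width(): opening from 0.0 (shut) to 1.0 (fully open).
Only numpy, scipy, OpenCV 4.12 (cv2) and the standard library are available. Lean on these libraries where they do the work, as an engineer would, in place of code of your own. Each camera call takes 0.05 s, during which the arm holds its last target.

### The job

Get the tube shaker running: first knock its sprung locking pin fully down with the rubber mallet, then put the mallet away inside the shallow white enamel tray, and only then flip the shaker's bat switch over to on (leaning towards the platform with the tube rack) with the empty gripper. Touch the pin with nothing but the mallet, do not hit the switch with the mallet, and leave the rack, beaker, bottles and everything else standing where they are.

Things in the scene. Friction and masses are not known exactly. Their poses are not given: they have to be found in the camera images.
- mallet_grip (a point): good grip point on the handle's axis, 45 mm from the head's axis. Handle: wooden bar 24 mm wide (y), 22 mm tall (z), its free end 90 mm from here (-x), the head's side 20 mm (+x). The mallet starts standing on one face of its head, handle level, its axis 35 mm above the bench. x points along the handle to the head, z up
- mallet_head (a point): centre of the black rubber head of the mallet (160 mm long in all, about 0.3 kg), on the handle's axis. The head is an upright cylinder 50 mm in diameter, 70 mm tall; its lower striking face is 35 mm below this point. Axes as mallet_grip
- shaker: tube shaker, fixed machine 170 mm (x) by 240 mm (y), deck 60 mm high; origin at the centre of its underside, z up. Its +y half has a raised platform (150 x 110 mm, top 75 mm high, centred at y = +60 mm) under the tube rack. On the bare -y half: locking pin (x -45, y -68 mm), bat switch (x +40, y -65 mm)
- pin_top (a point): centre of the flat round steel head (30 mm across) of the locking pin, on its top: 108 mm above the bench when up, 88 mm when down. A steel collar 36 mm across and 12 mm high surrounds the pin's foot
- lock_pin (a joint): travel of the locking pin: 0 = up (start), 0.020 m = fully down. Snap-action spring: resists with about 7 N at first, less and less until half-way (0.010), then snaps down by itself and stays; let go before half-way it springs back up
- toggle_tip (a point): end of the black bat lever of the switch, on the lever's axis: 65 mm from the pivot; lever 9 mm thick at the foot, 15 mm near the tip
- toggle_pivot (a point): pivot of the bat lever, 62 mm above the bench; axes as the shaker's. Two guard rails (steel bars 7 mm thick, tops 88 mm above the bench, 56 mm long) run along the shaker's y at 33 mm on either side of it in x; the lever swings in the plane midway between them
- toggle (a joint): angle of the bat switch: 0 = off, leaning 0.45 rad to the shaker's -y side, away from the platform (start); 0.90 = on, leaning 0.45 rad to +y, to the platform. Over-centre spring: about 0.2 N m (3 N at the tip) at first, falling to nothing at 0.45, past which it snaps over by itself and stays
- tray: shallow white enamel tray, fixed to the bench, 200 mm (x) by 160 mm (y), rim 14 mm high, walls and floor 4-5 mm thick; origin at the centre of its underside, z up. A beaker stands in its +y part
- rack: bystander: tube rack, 120 x 70 mm, 111 mm tall with its tubes, standing on the shaker's raised platform; origin at the centre of its underside, z up
- beaker: bystander: small open beaker, 56 mm across, 65 mm tall, standing in the tray at its local +y side; origin at the centre of its underside, z up
- jar: bystander: squat jar, 56 mm across, 75 mm tall, standing beside the mallet; origin at the centre of its underside, z up
- bottle_tall: bystander: bottle, 60 mm across, 160 mm tall; origin at the centre of its underside, z up
- bottle_brown: bystander: bottle, 68 mm across, 140 mm tall; origin at the centre of its underside, z up
- cup: bystander: open plastic cup, 72 mm across, 80 mm tall; origin at the centre of its underside, z up
- tip_box: bystander: closed box of pipette tips, 75 x 100 mm, 65 mm tall; origin at the centre of its underside, z up
Things that resemble listed ones, but are neither listed nor needed, are in the scene too. What is shaped like the beaker but pink or red is not meant.

How it is judged:
By the outcome, as a careful person would: the job done as asked, in the order asked, and still so for the second after the job is handed in, with the robot touching nothing.
It also fails if it takes over 58 s, if anything falls off the work surface, if the arm or the gripper's body presses on something with over 40 N, if the wrist force passes 120 N, or if a joint passes its speed limit or range.

## Working session

There is one attempt and no reset: what is moved stays moved. The work goes in short steps, each a Python script; the robot and the scene stay as the last script left them, time stands still between calls to the robot, and variables do not carry over. Pictures are saved under pics/ and viewed, and the job is handed in when it is done.

```bash
mkdir -p pics; python3 - <<'E'
from bench import ctrl
import cv2
for n in ["scene","top","wrist"]:
    cv2.imwrite(f"pics/{n}0.png",ctrl.read_camera(n)); print(n,ctrl.camera_params(n))
print(ctrl.current_eef_rot(),ctrl.current_t())
E
```

```text
scene {'fx': 346.46161910383347, 'fy': 346.46161910383347, 'cx': 257.58380354838897, 'cy': 190.69569575142543, 'pose': array([[-0.27478749, -0.80822658,  0.52082784,  0.96051902],
       [ 0.96139059, -0.22259928,  0.16179522,  0.12761087],
       [-0.01483129,  0.54517829,  0.83818892,  0.83246388],
       [ 0.        ,  0.        ,  0.        ,  1.        ]])}
top {'fx': 412.807315641405, 'fy': 412.807315641405, 'cx': 255.46211807401366, 'cy': 202.0965062444032, 'pose': array([[-0.0064311 ,  0.99600485, -0.08906727,  0.37978476],
       [-0.99980524, -0.00806633, -0.01801168, -0.00462569],
       [-0.01865817,  0.08893408,  0.99586274,  1.36672488],
       [ 0.        ,  0.        ,  0.        ,  1.        ]])}
wrist {'fx': 294.7998172710044, 'fy': 294.7998172710044, 'cx': 252.58220602733684, 'cy': 197.0778889365987, 'T_tool_cam': array([[ 9.99998041e-01,  1.41880596e-03, -1.38050389e-03,
        -3.53098870e-04],
       [-1.74023224e-03,  2.97640679e-01, -9.54676384e-01,
        -1.69676508e-01],
       [-9.43606424e-04,  9.54676916e-01,  2.97642565e-01,
         8.47525529e-02],
       [ 0.00000000e+00,  0.00000000e+00,  0.00000000e+00,
         1.00000000e+00]])}
[[ 3.57754129e-01 -2.38711422e-04  9.33815788e-01]
 [-9.33815427e-01  8.24279585e-04  3.57754202e-01]
 [-8.55125305e-04 -9.99999632e-01  7.19770166e-05]] 0.15
```

View pics/scene0.png

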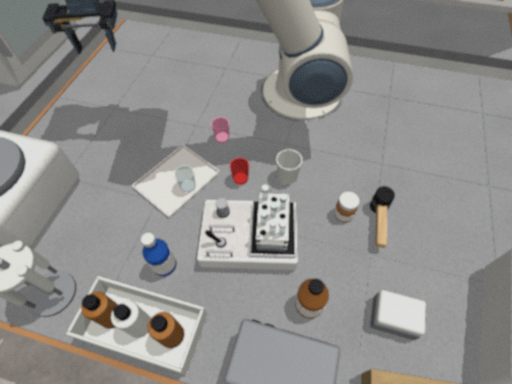

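View pics/top0.png

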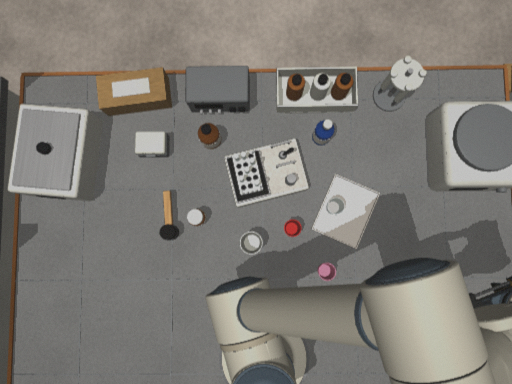

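View pics/wrist0.png

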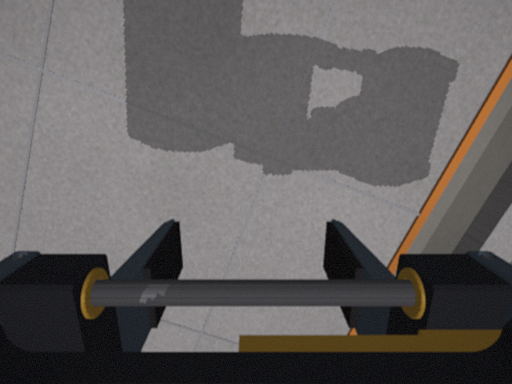

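The top view shows the shaker at about (266,172), the mallet at (168,212) with its head at (169,232), and the tray at (346,211). I'll enlarge these areas next.

```bash
python3 - <<'E'
import cv2
t=cv2.imread("pics/top0.png")
cv2.imwrite("pics/t_shk.png",cv2.resize(t[130:215,215:315],None,fx=7,fy=7,interpolation=cv2.INTER_CUBIC))
cv2.imwrite("pics/t_mal.png",cv2.resize(t[180:250,145:215],None,fx=8,fy=8,interpolation=cv2.INTER_CUBIC))
cv2.imwrite("pics/t_tray.png",cv2.resize(t[165:255,300:390],None,fx=6,fy=6,interpolation=cv2.INTER_CUBIC))
s=cv2.imread("pics/scene0.png")
cv2.imwrite("pics/s_shk.png",cv2.resize(s[175:280,190:310],None,fx=5.5,fy=5.5,interpolation=cv2.INTER_CUBIC))
E
```

```text
(no output)
```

View pics/t_shk.png

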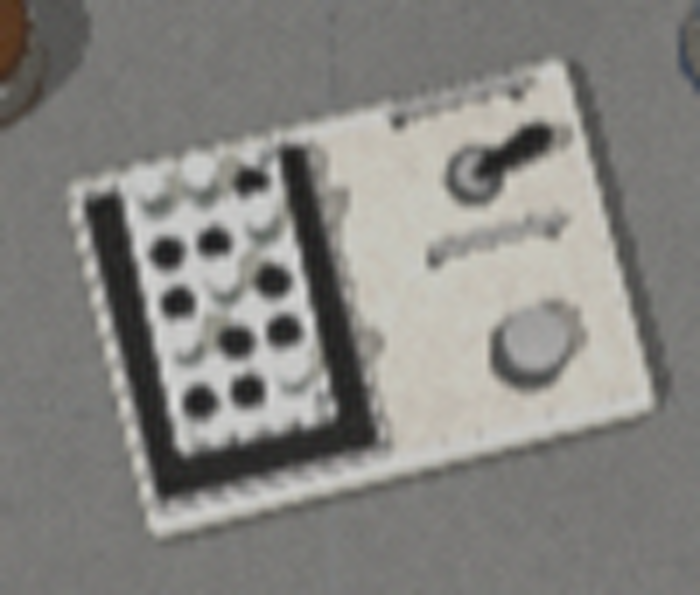

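View pics/t_mal.png

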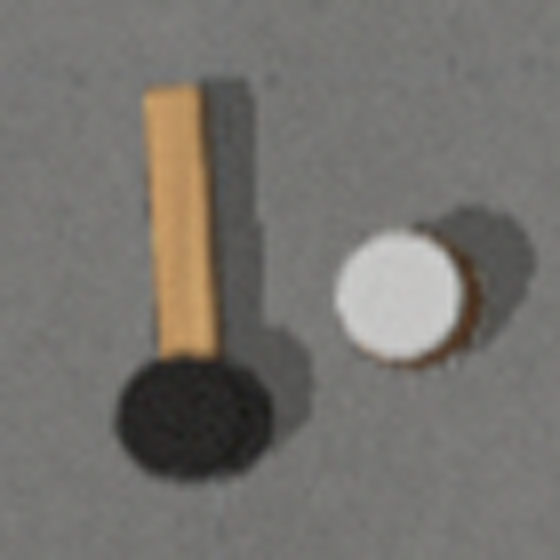

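View pics/t_tray.png

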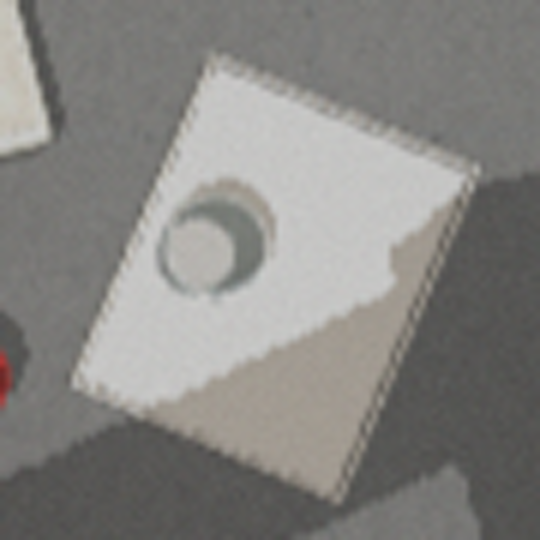

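View pics/s_shk.png

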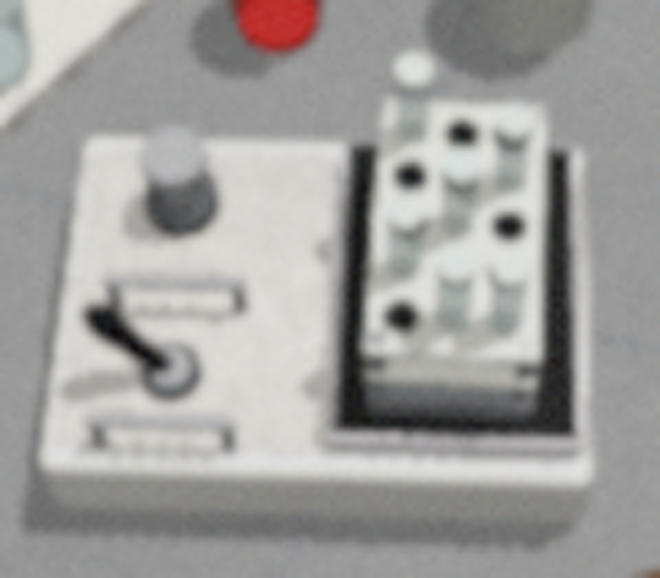

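```bash
cat > h.py <<'E'
import numpy as np
from scipy.optimize import least_squares
from bench import ctrl
P={n:ctrl.camera_params(n) for n in("top","scene")}
def proj(n,X,T=None):
    p=P[n] if n in P else ctrl.camera_params(n)
    T=p["pose"] if T is None else T
    c=(np.atleast_2d(X)-T[:3,3])@T[:3,:3]
    return np.c_[p["cx"]+p["fx"]*c[:,0]/-c[:,2],p["cy"]-p["fy"]*c[:,1]/-c[:,2]]
def back(n,uv,z,T=None):
    p=P[n] if n in P else ctrl.camera_params(n)
    T=p["pose"] if T is None else T
    d=T[:3,:3]@np.array([(uv[0]-p["cx"])/p["fx"],-(uv[1]-p["cy"])/p["fy"],-1])
    return T[:3,3]+d*(z-T[2,3])/d[2]
def cr(u,v,x0,y0,s): return np.array([x0+(u+.5)/s-.5,y0+(v+.5)/s-.5])
def R(th): c,s=np.cos(th),np.sin(th); return np.array([[c,-s,0],[s,c,0],[0,0,1]])
def fit(obs,x0):
    f=lambda q:np.concatenate([(proj(n,R(q[2])@np.array(X)+[q[0],q[1],0])[0]-uv) for n,X,uv in obs])
    r=least_squares(f,x0,loss="soft_l1"); return r.x,r.fun.reshape(-1,2)
E
cat > a.py <<'E'
from h import *
t=lambda u,v:cr(u,v,215,130,7); s=lambda u,v:cr(u,v,190,175,5.5)
obs=[("top",[-.045,-.068,.108],t(537,340)),("scene",[-.045,-.068,.108],s(175,155)),
("top",[.04,-.0933,.1205],t(543,135)),("scene",[.04,-.0933,.1205],s(98,318)),
("top",[.085,.12,.06],t(75,188)),("top",[.085,-.12,.06],t(568,62)),("top",[-.085,-.12,.06],t(655,402)),
("scene",[-.085,-.12,.06],s(85,140)),("scene",[.085,-.12,.06],s(42,472)),("scene",[.085,.12,.06],s(592,480))]
q,r=fit(obs,[.45,0,.1]); print("shaker",q,np.degrees(q[2]));print(r.round(1))
for n,X in [("pin",[-.045,-.068,.108]),("tip",[.04,-.0933,.1205]),("piv",[.04,-.065,.062])]:
    print(n,R(q[2])@X+[q[0],q[1],0])
print("pin2",back("top",t(537,340),.108),back("scene",s(175,155),.108))
print("tip2",back("top",t(543,135),.1205),back("scene",s(98,318),.1205))
m=lambda u,v:cr(u,v,145,180,8)
hd=back("top",m(182,415),.07); e=back("top",m(172,89),.046); print("mal head top",hd,"handle end",e, np.linalg.norm(hd-e))
t=lambda u,v:cr(u,v,300,165,6)
for c in [(211,58),(478,172),(338,502),(75,383)]: print("tray",back("top",t(*c),.014))
print("beaker",back("top",t(200,255),0.005),back("top",t(218,235),.07))
for nm,uv,z in [("jar",m(400,293),.075)]: print(nm,back("top",uv,z))
print("red",back("top",(292,228),.05),"cup",back("top",(252,243),.08),"blue",back("top",(327,126),.16))
E
python3 a.py
```

```text
shaker [ 0.59389152 -0.01233125  0.25125374] 14.395779071162499
[[-1.  -0.6]
 [-0.5 -0.3]
 [-0.9 -0.6]
 [-1.3 -1.1]
 [-3.1 -0.4]
 [-1.4 -1.5]
 [ 0.3  0.7]
 [-0.7 -1.5]
 [-0.9 -0.6]
 [ 1.  -0. ]]
pin [ 0.56721051 -0.08938398  0.108     ]
tip [ 0.65583169 -0.09275702  0.1205    ]
piv [ 0.64879578 -0.0653456   0.062     ]
pin2 [ 0.56536571 -0.09242871  0.108     ] [ 0.56768669 -0.08780049  0.108     ]
tip2 [ 0.6539775  -0.09545655  0.1205    ] [ 0.65753163 -0.08891539  0.1205    ]
mal head top [0.40530847 0.29686148 0.07      ] handle end [0.53728859 0.30816221 0.046     ] 0.13461968306407196
tray [ 0.59086594 -0.24232166  0.014     ]
tray [ 0.52659858 -0.38622617  0.014     ]
tray [ 0.34784596 -0.30504721  0.014     ]
tray [ 0.41303522 -0.16441669  0.014     ]
beaker [ 0.48299724 -0.2353141   0.005     ] [ 0.48849765 -0.23393821  0.07      ]
jar [0.45242435 0.21034993 0.075     ]
red [ 0.41391285 -0.09648012  0.05      ] cup [0.36752735 0.03021077 0.08      ] blue [ 0.71324554 -0.19709411  0.16      ]
```

```bash
cat >> h.py <<'E'
def ori(a,s=1):
    """tool down, mallet x at yaw a(rad); tool z = s*mallet x"""
    z=s*np.array([np.cos(a),np.sin(a),0]); y=np.array([0,0,-1.]); return np.c_[np.cross(y,z),y,z]
def wT():
    T=np.eye(4);T[:3,:3]=ctrl.current_eef_rot();T[:3,3]=ctrl.current_tool_pos(); return T@ctrl.camera_params("wrist")["T_tool_cam"]
E
python3 - <<'E'
from h import *
d=np.radians
for s in(1,-1):
    for n,p,a in [("pick",[.45,.301,.016],185),("hov",[.45,.301,.28],185)]+[("pin%d"%k,np.array([.567,-.09,.124])-.045*np.array([np.cos(d(k)),np.sin(d(k)),0]),k) for k in(14,59,80,104,120)]+[("tray",[.456,-.305,.03],-23.6),("trayR",[.456,-.305,.03],156.4)]:
        q=ctrl.ik(p,ori(d(a),s)); print(s,n,None if q is None else np.round(q))
E
```

```text
1 pick [ 27.  37. 100.  -0.  43. -68.]
1 hov [ 27.  18.  83.  -0.  79. -68.]
1 pin14 [-17.  27.  96.  -0.  57.  59.]
1 pin59 [-19.  29.  93.  -0.  58.  12.]
1 pin80 [-19.  30.  90.  -0.  60.  -9.]
1 pin104 [-19.  31.  88.  -0.  61. -33.]
1 pin120 [-18.  32.  86.  -0.  62. -48.]
1 tray [-40.  36.  98.  -0.  45.  74.]
1 trayR [ -40.   36.   98.   -0.   45. -106.]
-1 pick [ 27.  37. 100.  -0.  43. 112.]
-1 hov [ 27.  18.  83.  -0.  79. 112.]
-1 pin14 [ -17.   27.   96.   -0.   57. -121.]
-1 pin59 [ -19.   29.   93.   -0.   58. -168.]
-1 pin80 [-19.  30.  90.  -0.  60. 171.]
-1 pin104 [-19.  31.  88.  -0.  61. 147.]
-1 pin120 [-18.  32.  86.  -0.  62. 132.]
-1 tray [ -40.   36.   98.   -0.   45. -106.]
-1 trayR [-40.  36.  98.  -0.  45.  74.]
```

```bash
python3 - <<'E'
from h import *
import cv2
def shot(n):
    T=wT(); im=ctrl.read_camera("wrist"); cv2.imwrite(f"pics/{n}.png",im); np.save(f"{n}.npy",T)
p=ctrl.current_tool_pos(); ctrl.move_l([p[0],p[1],.30],vel=.25)
ctrl.goto([.56,-.12,.30],ori(np.radians(30)));shot("w1")
ctrl.goto([.45,.301,.20],ori(np.radians(185)));shot("w2")
print(ctrl.current_t(),ctrl.current_tool_pos())
E
```

```text
4.5333 [0.45055693 0.30053842 0.20016853]
```

View pics/w1.png

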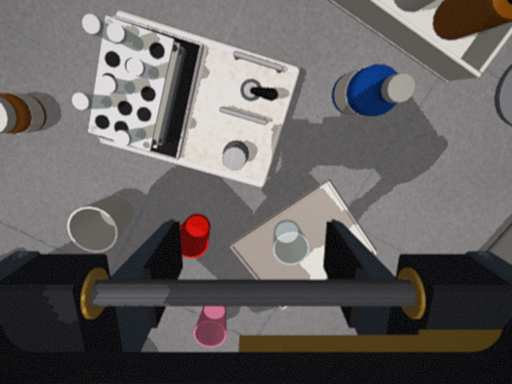

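View pics/w2.png

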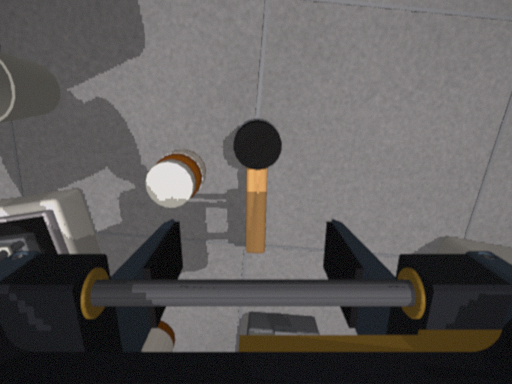

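In w1 the pin top is near (236,150), the lever tip near (277,93), and the tray and beaker sit around (288,240). In w2 the mallet head is at (257,144) and the handle runs down to (256,253).

```bash
python3 - <<'E'
import cv2
t=cv2.imread("pics/w1.png")
cv2.imwrite("pics/w1c.png",cv2.resize(t[40:195,180:310],None,fx=4,fy=3.8709677*4/4,interpolation=cv2.INTER_CUBIC)) if 0 else cv2.imwrite("pics/w1c.png",cv2.resize(t[45:195,180:310],None,fx=4,fy=4,interpolation=cv2.INTER_CUBIC))
t=cv2.imread("pics/w2.png")
cv2.imwrite("pics/w2c.png",cv2.resize(t[110:260,210:310],None,fx=4,fy=4,interpolation=cv2.INTER_CUBIC))
E
```

```text
(no output)
```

View pics/w1c.png

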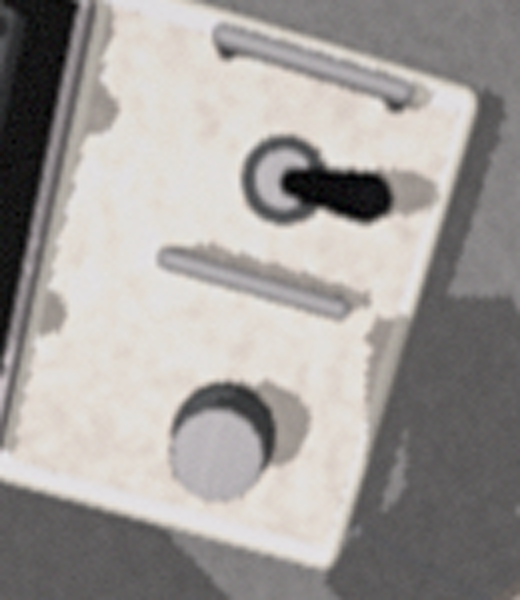

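View pics/w2c.png

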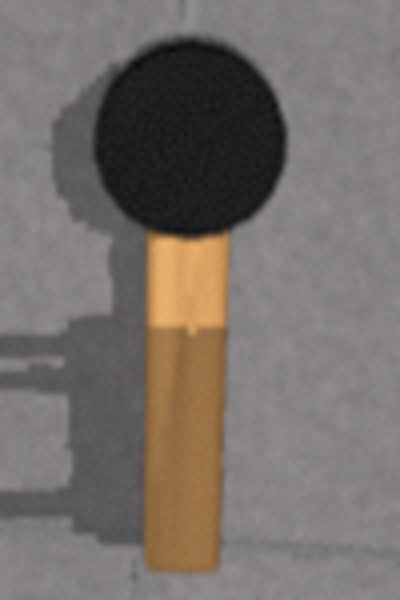

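```bash
python3 - <<'E'
from h import *
T=np.load("w2.npy"); c=lambda u,v:cr(u,v,210,110,4)
h=back("wrist",c(191,138),.07,T);e=back("wrist",c(182,570),.046,T);m=back("wrist",c(188,240),.046,T)
d=h-e;print("mallet",h,e,np.hypot(*d[:2]),np.degrees(np.arctan2(d[1],d[0]))%360)
T=np.load("w1.npy"); c=lambda u,v:cr(u,v,180,45,4)
B=lambda u,v,z:back("wrist",c(u,v),z,T)
pin=B(216,454,.108);tip=B(383,197,.1205);c1=B(472,92,.06);c2=B(326,566,.06)
print(pin,tip,c1,c2,"piv",B(283,180,.062),np.linalg.norm(c1-c2))
for a,b in((222,40),(400,97)),((168,259),(342,308)): 
    x,y=B(a,b,.088)[:2],0
    print(x)
    pass
r1,r2,r3,r4=[B(u,v,.088) for u,v in((222,38),(402,93),(166,258),(344,308))];print(r1,r2,r3,r4)
obs=[]
W=lambda X,q:R(q[2])@np.array(X)+[q[0],q[1],0]
pts=[([-.045,-.068],pin),([.04,-.0933],tip),([.085,-.12],c1),([-.085,-.12],c2)]
f=lambda q:np.concatenate([(W([*a,0],q)-b)[:2] for a,b in pts])
r=least_squares(f,[.59,-.01,.25]);print(r.x,np.degrees(r.x[2]),(r.fun*1e3).round(1))
# tray in w1
p=lambda u,v,z:back("wrist",(u,v),z,T)
print("tray corner",p(329,182,.014),p(232,246,.014),"beaker",p(287,228,.07))
E
```

```text
mallet [0.40311827 0.30116773 0.07      ] [0.5368803  0.31071584 0.046     ] 0.13410237356065677 184.08292558611828
[ 0.56768216 -0.08962495  0.108     ] [ 0.65657671 -0.09489012  0.1205    ] [ 0.70198044 -0.10604181  0.06      ] [ 0.54315619 -0.14498472  0.06      ] piv [ 0.64875198 -0.06679944  0.062     ] 0.16352887377209172Traceback (most recent call last):
  File "<stdin>", line 10, in <module>
  File "<stdin>", line 6, in <lambda>
  File "<stdin>", line 5, in <lambda>
  File "h.py", line 15, in cr
    def cr(u,v,x0,y0,s): return np.array([x0+(u+.5)/s-.5,y0+(v+.5)/s-.5])
                                              ~^~~
TypeError: can only concatenate tuple (not "float") to tuple
```

```bash
python3 - <<'E'
from h import *
import cv2
def shot(n,cam="wrist"):
    T=wT(); im=ctrl.read_camera(cam); cv2.imwrite(f"pics/{n}.png",im); np.save(f"{n}.npy",T)
o=ori(np.radians(184.1))
ctrl.command_gripper(.62)
ctrl.move_l([.4484,.3035,.10],vel=.15,ori=o)
print(ctrl.move_l([.4484,.3035,.017],vel=.08,contact_N=15))
ctrl.command_gripper(0)
print(ctrl.current_grip_width()*91,ctrl.current_contact_force())
ctrl.move_l([.4484,.3035,.12],vel=.12)
shot("w3");shot("s3","scene")
print(ctrl.current_t(),ctrl.current_contact_force(),ctrl.current_wrist_torque())
E
```

```text
False
23.741185120865026 [-1.23174026  0.81033694  1.43920517]
8.9333 [-0.10868483 -1.38452028 -2.47211138] [ 0.13533336 -0.22476691  0.0422683 ]
```

View pics/w3.png

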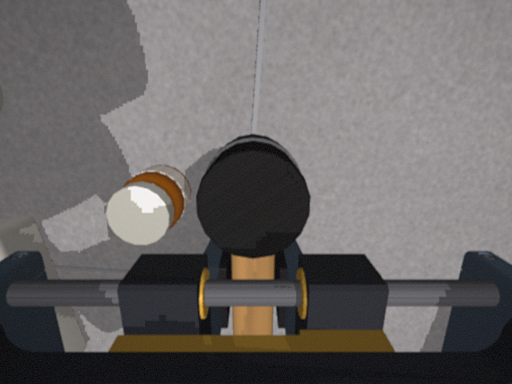

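View pics/s3.png

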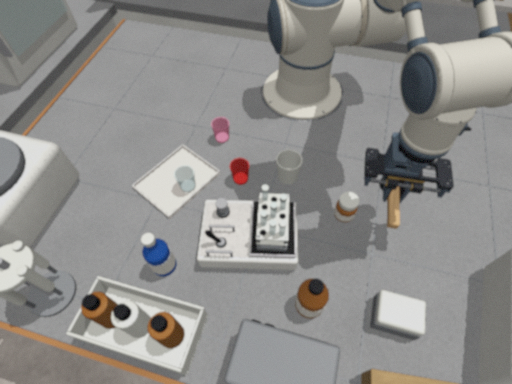

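```bash
python3 - <<'E'
from h import *
import cv2
def shot(n,cam="wrist"):
    T=wT(); im=ctrl.read_camera(cam); cv2.imwrite(f"pics/{n}.png",im); np.save(f"{n}.npy",T)
Tc=ctrl.camera_params("wrist")["T_tool_cam"]
print(proj("wrist",np.array([[0,-.054,.045],[0,-.054,.07],[0,-.054,.02],[.025,-.054,.045],[0,.016,.07]]),Tc))
ctrl.move_l([.4484,.3035,.27],vel=.2)
a=np.radians(59);u=np.array([np.cos(a),np.sin(a)])
g=np.array([.5677,-.0896])-.045*u
ctrl.goto([*g,.27],ori(a))
ctrl.move_l([*g,.145],vel=.15)
shot("w4");shot("s4","scene")
print(ctrl.current_t(),ctrl.current_contact_force(),ctrl.current_tool_pos(),g)
E
python3 - <<'E'
import cv2
s=cv2.imread("pics/s4.png");cv2.imwrite("pics/s4c.png",cv2.resize(s[130:280,160:320],None,fx=4.5,fy=4,interpolation=cv2.INTER_CUBIC))
E
```

```text
[[252.41598514 206.22839989]
 [252.34443854 145.64003192]
 [252.47929349 259.84030482]
 [312.63984078 206.20430947]
 [252.60278439 130.57767383]]
12.5417 [ 0.28700257 -0.86186566 -2.44289658] [ 0.54510834 -0.12831983  0.14594713] [ 0.54452329 -0.12817253]
```

View pics/w4.png

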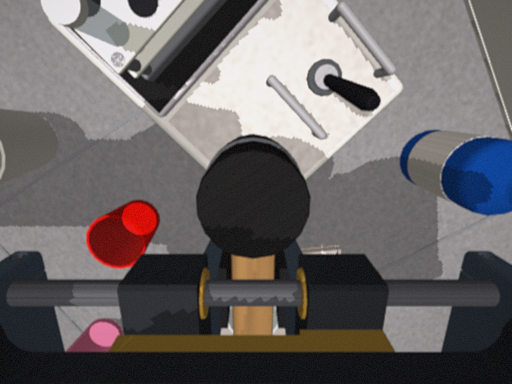

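View pics/s4c.png

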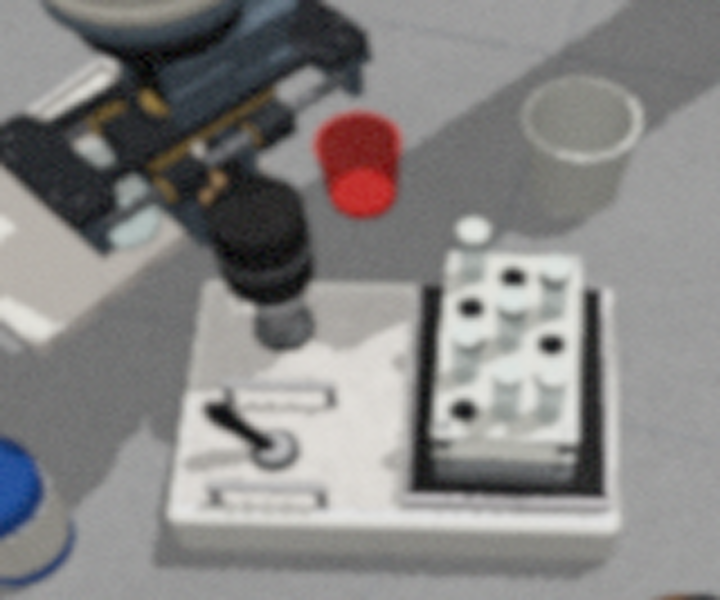

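```bash
python3 - <<'E'
from h import *
import cv2
def shot(n,cam="wrist"):
    T=wT(); im=ctrl.read_camera(cam); cv2.imwrite(f"pics/{n}.png",im); np.save(f"{n}.npy",T)
p=ctrl.current_tool_pos()
x,y=.5445,-.1282
ctrl.move_l([x,y,.13],vel=.1)
hit=ctrl.move_l([x,y,.099],vel=.04,contact_N=18)
print(hit,ctrl.current_tool_pos(),ctrl.current_contact_force(),ctrl.current_wrist_torque())
shot("w5")
ctrl.move_l([x,y,.16],vel=.12)
shot("w6");shot("s6","scene")
print(ctrl.current_t(),ctrl.current_contact_force(),ctrl.current_tool_pos())
s=cv2.imread("pics/s6.png");cv2.imwrite("pics/s6c.png",cv2.resize(s[130:280,160:320],None,fx=4.5,fy=4,interpolation=cv2.INTER_CUBIC))
E
```

```text
True [ 0.54410239 -0.12866847  0.10304184] [-1.20385784 -1.54475624  3.56848145] [-0.30340017  0.15378899  0.01202199]
14.2583 [-0.35835974 -0.17828845 -2.71036337] [ 0.54390362 -0.1279654   0.1590059 ]
```

View pics/w6.png

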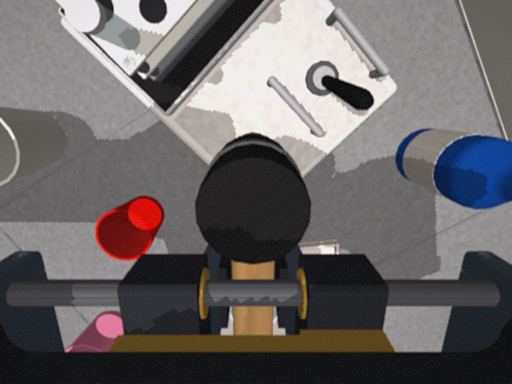

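View pics/s6c.png

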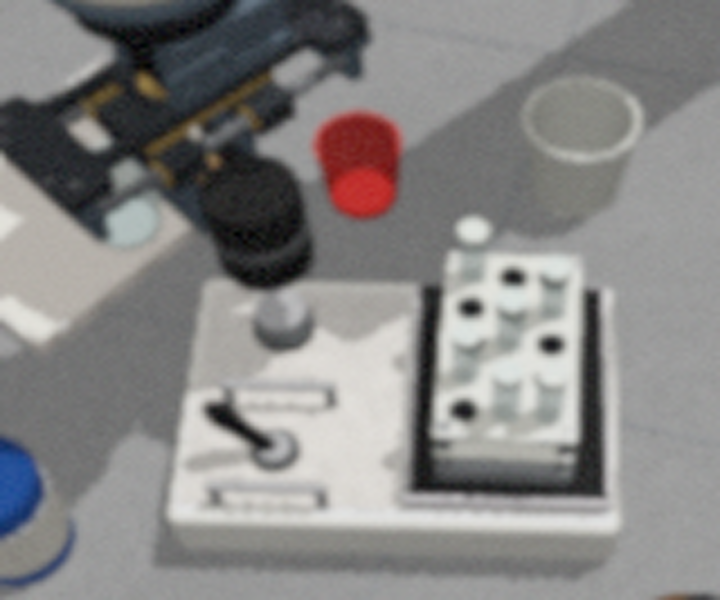

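```bash
python3 - <<'E'
from h import *
import cv2
print(proj("scene",[[.5677,-.0896,.088],[.5677,-.0896,.108]]),"seen 222.7,209.5")
def shot(n,cam="wrist"):
    T=wT(); im=ctrl.read_camera(cam); cv2.imwrite(f"pics/{n}.png",im); np.save(f"{n}.npy",T)
x,y=.5445,-.1282
ctrl.move_l([x,y,.22],vel=.2)
ctrl.goto([.43,-.27,.22],ori(np.radians(-23.6)))
shot("w7"); print(ctrl.current_t())
E
```

```text
[[221.54665398 206.75163243]
 [220.71204791 202.60921996]] seen 222.7,209.5
15.825
```

View pics/w7.png

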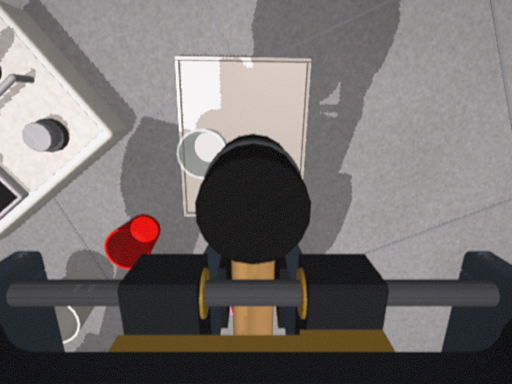

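W7 shows the tray rim corners at (177,57), (310,59) and (184,216), and the beaker rim centred at about (203,153). The pin at (42,135) now sits low on its collar.

```bash
python3 - <<'E'
from h import *
T=np.load("w7.npy"); B=lambda u,v,z:back("wrist",(u,v),z,T)
a,b,c=B(177,57,.014),B(310,59,.014),B(184.5,216.5,.014)
print(a,b,c,np.linalg.norm(a-b),np.linalg.norm(a-c),"yaw",np.degrees(np.arctan2(*(a-c)[[1,0]])),np.degrees(np.arctan2(*(a-b)[[1,0]]))-90)
print("ctr",(b+c)/2,"beaker",B(203,153,.07),"floor",B(208,150,.006))
E
```

```text
[ 0.59161549 -0.24427749  0.014     ] [ 0.52803046 -0.3850405   0.014     ] [ 0.41211477 -0.16078616  0.014     ] 0.15445802606936762 0.19796794991659605 yaw -24.944594734329453 -24.30949605862112
ctr [ 0.47007262 -0.27291333  0.014     ] beaker [ 0.48379932 -0.23441038  0.07      ] floor [ 0.47989574 -0.22826768  0.006     ]
```

```bash
python3 - <<'E'
from h import *
import cv2
def shot(n,cam="wrist"):
    T=wT(); im=ctrl.read_camera(cam); cv2.imwrite(f"pics/{n}.png",im); np.save(f"{n}.npy",T)
x,y=.4654,-.3062
o=ori(np.radians(-24.5))
ctrl.move_l([x,y,.13],vel=.15,ori=o)
ctrl.move_l([x,y,.04],vel=.1)
print(ctrl.move_l([x,y,.017],vel=.03,contact_N=5),ctrl.current_tool_pos())
ctrl.command_gripper(.45)
ctrl.move_l([x,y,.10],vel=.1)
ctrl.move_l([x,y,.24],vel=.2)
shot("w8");shot("s8","scene")
print(ctrl.current_t(),ctrl.current_contact_force())
E
```

```text
True [ 0.4650481  -0.30593523  0.01895675]
20.7583 [-0.4498     -0.14958901 -0.00239823]
```

View pics/w8.png

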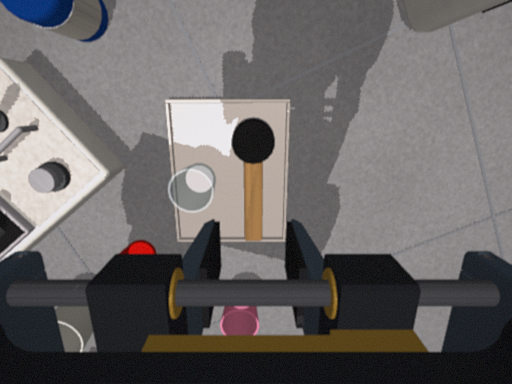

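View pics/s8.png

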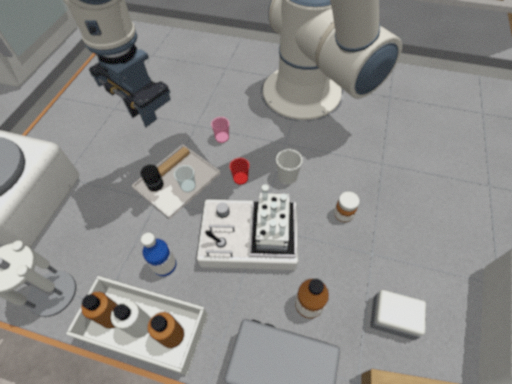

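```bash
python3 - <<'E'
from h import *
import cv2
T=np.load("w8.npy");print("end",back("wrist",(254,240),.05,T),"head",back("wrist",(253,141),.075,T))
def shot(n,cam="wrist"):
    T=wT(); im=ctrl.read_camera(cam); cv2.imwrite(f"pics/{n}.png",im); np.save(f"{n}.npy",T)
th=np.radians(14.2); v=np.array([-np.sin(th),np.cos(th)]); piv=np.array([.6488,-.0663])
P=lambda d,z:[*(piv+d*v),z]
o=ori(th+np.pi/2)
ctrl.command_gripper(0)
ctrl.goto(P(-.072,.24),o)
ctrl.move_l(P(-.072,.15),vel=.15)
shot("w9");print(ctrl.current_t(),ctrl.current_tool_pos(),P(-.072,.15))
E
```

```text
end [ 0.38455075 -0.27111709  0.05      ] head [ 0.50666997 -0.32534304  0.075     ]
23.9833 [ 0.66713017 -0.13638241  0.15126108] [np.float64(0.6664621317832738), np.float64(-0.13610006519245), 0.15]
```

View pics/w9.png

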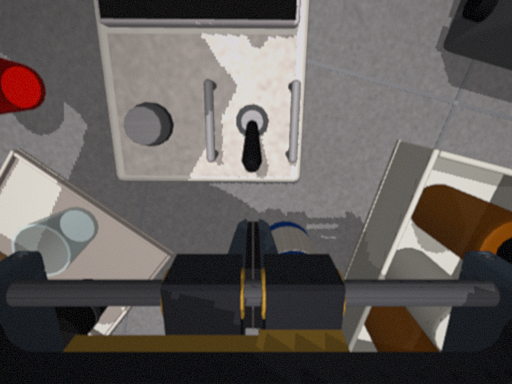

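```bash
python3 - <<'E'
from h import *
import cv2
print("bottle",back("wrist",(398,88),.16,np.load("w1.npy")))
def shot(n,cam="wrist"):
    T=wT(); im=ctrl.read_camera(cam); cv2.imwrite(f"pics/{n}.png",im); np.save(f"{n}.npy",T)
th=np.radians(14.2); v=np.array([-np.sin(th),np.cos(th)]); piv=np.array([.6488,-.0663])
P=lambda d,z:[*(piv+d*v),z]
ctrl.move_l(P(-.072,.105),vel=.1)
print(ctrl.move_l(P(-.010,.105),vel=.05,contact_N=15),ctrl.current_tool_pos(),ctrl.current_contact_force())
shot("w10")
ctrl.move_l(P(-.06,.105),vel=.1)
ctrl.move_l(P(-.06,.24),vel=.2)
shot("w11");shot("s11","scene");print(ctrl.current_t(),ctrl.current_contact_force())
s=cv2.imread("pics/s11.png");cv2.imwrite("pics/s11c.png",cv2.resize(s[120:280,120:320],None,fx=4,fy=3.7,interpolation=cv2.INTER_CUBIC))
E
```

```text
bottle [ 0.71895324 -0.19511607  0.16      ]
False [ 0.65132157 -0.07624555  0.10495692] [ 0.48186029  0.14185132 -0.27999269]
27.6 [-0.57050087 -0.08537672 -0.19483525]
```

View pics/w11.png

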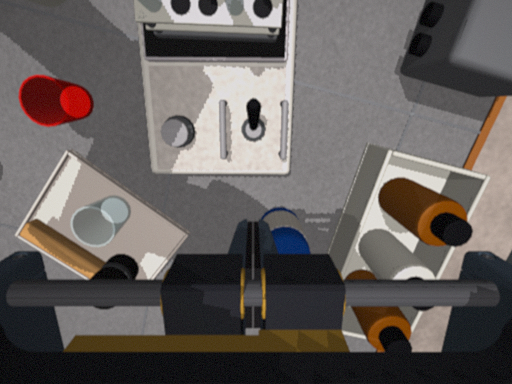

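View pics/s11.png

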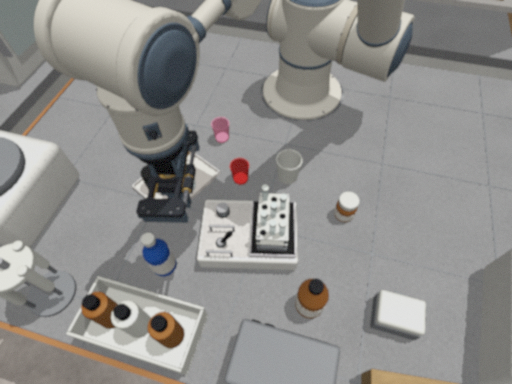

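```bash
python3 - <<'E'
from h import *
import cv2
T=np.load("w11.npy")
print(proj("wrist",[[.5677,-.0896,.088],[.5677,-.0896,.108]],T))
th=np.radians(14.2)
for a in(-.45,0,.45): print(a,proj("wrist",R(th)@[0,.065*np.sin(a),.065*np.cos(a)]+[.6488,-.0663,.062],T))
im=cv2.imread("pics/w11.png");cv2.imwrite("pics/w11c.png",cv2.resize(im[60:190,130:310],None,fx=4,fy=4,interpolation=cv2.INTER_CUBIC))
E
```

```text
[[174.22388875 132.66887474]
 [169.1461095  134.47395979]]
-0.45 [[253.34117908 162.02193793]]
0 [[253.35721038 133.44892084]]
0.45 [[253.34941067 101.81984055]]
```

View pics/w11c.png

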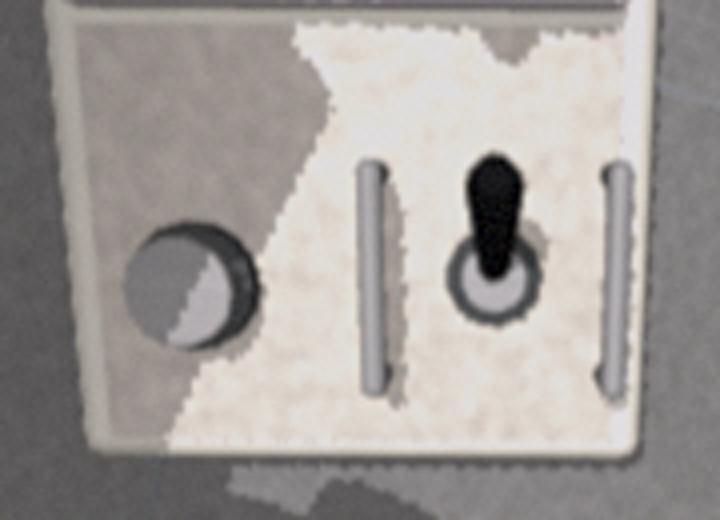

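```bash
python3 - <<'E'
from bench import ctrl
ctrl.sign_off(); print(ctrl.current_t())
E
```

```text
the job is handed in; nothing more can be done
the job is handed in; nothing more can be done
```

The shaker is on. I did the steps in the order you asked: pin knocked down with the mallet, mallet put in the tray, then the switch flipped with the shut, empty gripper. I handed the job in at about 28 s of the 58 s allowed.

- **Pin:** in the last wrist picture its top is at (175,133). The 88 mm (down) position predicts (174,133); 108 mm (up) would be (169,134). The press stopped with the mallet face at about 87 mm. An earlier estimate from the scene camera was about 3 pixels off, but it also pointed to down.
- **Mallet:** it stands in the tray on its head, well inside the rim, with the beaker beside it untouched.
- **Switch:** the lever leans towards the rack, with its tip within about 2 pixels of where "on" should be.
- **Everything else:** in the last pictures I saw nothing else moved or knocked over. I judged this by eye, without measuring each item. The gripper was clear of everything, with near-zero contact force.

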